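# Put a battery pack on charge

## Task

Put the black battery pack on charge: lay it flat on the charger's apron with its contact end towards the hood, slide it in under the hood, and push it fully home against the ejector spring until the catch holds it by itself; then take your hand away. Be gentle: never ram it in or push it harder than about 20 N in the bay, and leave the jar, the vial and the dish alone.

Things in the scene. Friction and masses are not known exactly. Their poses are not given: they have to be found in the camera images.
- pack_center (a point): Middle of the loose battery pack, half-way up (12 mm above its underside): a flat black block 140 long (x) x 56 wide (y) x 24 high (z) mm, about 0.36 kg, lying on the counter. x points to its nose, z up. Plain firm sides: grip across the 56 mm width. Its groove for the catch runs across the underside.
- pack_nose (a point): Middle of the pack's nose, the end face with three small brass contacts that goes in first; 70 mm ahead of pack_center along the pack's x, same height.
- pack_tail (a point): Middle of the pack's tail face, 70 mm behind pack_center, same height: the face to push on. A thumb ledge 40 wide, 12 long, 10 mm high stands on the pack's top here, flush with the tail face; it cannot go under the hood.
- charger: White bench charger, fixed to the counter, 305 x 100 mm. Origin on the counter under the middle of the bay's mouth; x points straight into the bay, z up. Hood over the bay from x = 0 to 120 mm, its top 48 mm above the counter; behind it (120 to 190 mm) the power section, 62 mm high.
- apron (a point): Middle of the charger's open apron, a flat grey slab outside the mouth, 115 long x 100 wide mm, its top (this point) 14 mm above the counter and level with the bay's floor; 57 mm before the mouth. Axes as the charger's. Flared lead-in cheeks 14 mm high stand on it beside the mouth, out to 24 mm before it, and funnel the nose in.
- mouth (a point): Middle of the mouth, on the bay's floor; axes as the charger's. The bay is a tunnel 59 mm wide, 26 mm high: 1.5 mm play either side of the pack, 2 mm above. It slides in with 1 to 4 N (9 N over the catch, at a nose depth between 35 and 66 mm); for the last 30 mm before home the ejector pushes back with 5.5 N rising to 10 N (up to 15 N in all with friction).
- bay (a point): Point in the bay 80 mm inside the mouth, on its floor; axes as the charger's. The contacts and catch are set in slots to suit packs of several lengths: the pack's nose is home, and the catch snaps up into the groove, anywhere from 68 to 92 mm: only feel tells. Just beyond, a firm rubber bumper adds 14 N per mm for 2 mm, then a hard stop. Let go too early, the pack is pushed back out up to 30 mm.
- jar: Bystander: round milky plastic jar with a blue lid, 76 across x 100 mm high; origin under its centre.
- vial: Bystander: small amber bottle with a white cap, 32 across x 62 mm high; origin under its centre.
- dish: Bystander: open steel dish 90 x 140 x 28 mm; origin under its centre.
Mind the look-alikes: they are no part of the job. What is meant by the part that bears pack_center is not green or turquoise, and is the larger of those in its own colour.

How it is judged (in metres and radians):
On the way:
1. the pack lies flat on the apron with its nose under the hood, not yet home (x of pack_nose in the frame of charger between 0.003 and 0.06 m and z of pack_nose in the frame of charger below 0.032 m and angle between pack_center's own z axis and vertical below 0.06 rad), for 0.1 s.
At the end, for the whole second after the job is handed in: The pack lies flat in the bay, nose first, let go and at rest, held by the catch: its nose is more than 66 mm inside the mouth (an uncaught pack is ejected to less than 63 mm), in line with the bay within 5 mm and 0.06 rad (x of pack_nose in the frame of charger between 0.066 and 0.097 m and y of pack_nose in the frame of charger between -0.005 and 0.005 m and z of pack_center in the frame of charger below 0.03 m and angle between pack_center's own z axis and vertical below 0.06 rad and angle between the x axis of pack_center and the x axis of charger, either way round below 0.06 rad and linear speed of pack below 0.01 m/s); the robot touches nothing.
It fails at once if with its nose in the bay the pack is rammed or pressed too hard: all its contact forces with the charger, weight and springs included, add up to more than 30 N (a push of about 25 N) (x of pack_nose in the frame of charger above 0.02 m and contact force between pack and charger above 30 N).
It fails at once if the jar is disturbed (distance of jar from where it was at the start of the episode above 0.02 m).
It fails at once if the vial is disturbed (distance of vial from where it was at the start of the episode above 0.02 m).
It fails at once if the dish is disturbed (distance of dish from where it was at the start of the episode above 0.02 m).
It also fails if it takes over 54 s, if anything falls off the work surface, if the arm or the gripper's body presses on something with over 40 N, if the wrist force passes 120 N, or if a joint passes its speed limit or range.

## Robot

A 6-joint arm with a two-finger parallel gripper is mounted at the origin on the work surface. World frame = base frame: x ahead of the robot, y to its left, z up, the work surface at z = 0. Lengths are in mm, angles in degrees, forces in N, time in s.
With the tool pointing down it reaches from about 350 to 850 mm from the base axis. Payload 8.1 kg.
Tool frame: the origin (TCP) lies midway between the tips of the shut fingers; the grasp point (between the pads) lies 19 mm behind it; z points along the fingers, y is the direction in which the jaws open and shut (so a half turn about z gives the same grasp; the last joint's range is limited). The gripper opens to 85 mm and grips with 20 to 120 N. Pads are 22 mm wide; open, the fingers measure 114 mm over their backs; the gripper's body (76 mm by 85 mm) begins 54 mm behind the grasp point. The pads swing forward as they close: fully open they stand 13 mm farther back than shut.
Start: joints at [-68.606, 7.471, 85.268, -0, 87.261, -4.893], TCP at [265.743, -537.946, 231.292] pointing down, gripper open.
Joint ranges: [-169.43, 169.43], [-51.17, 129.36], [1.28, 143.12], [-76.62, 256.62], [0, 156.53], [-152.29, 152.29]. Speed limits (degrees/s): [136.94, 136.94, 159.86, 180, 180, 180].

## Interface

Orientations are given as [roll, pitch, yaw] about the fixed x, y, z axes, in that order (R = Rz(yaw) Ry(pitch) Rx(roll)).
In Python, from bench import telemetry, snapshot, camera_params, job gives the robot as it stands. The module is installed in compiled form; this text tells all that it offers.
- The arm moves only by the shell command python3 -m jog 'ROWS' [FORCE]. ROWS is JSON, a list that holds one entry, the list of rows, each a list of 7 numbers: the shift along the tool's x, y, z in units of 50 mm (1.0 is 50 mm), then the turn, a rotation vector about the tool's x, y, z in units of 2 pi rad (1.0 is 2 pi rad), then the opening, from 0 (shut) to 1 (fully open). In form: [[[dx, dy, dz, rx, ry, rz, claw], ...]]. A call has 1 to 12 rows; each row shifts and turns the commanded pose from where the row before left it, along the tool's axes as they then stand; what a row does not reach is not made up. A row lasts 1/8 s, in which the tool goes at most 62.5 mm and 10.7 degrees, less where a joint would pass 70% of its speed; a pose out of reach is approached as far as the arm can. A call with a number of a shift or a turn outside -1 to 1 is refused whole. A call with a gripper value outside its range is refused whole. The fingers move at their own pace and stop on an object; FORCE is the grip in N (left out, the last holds). Time passes only in rows, so rows that do not move let the fingers close. It gives the time, the measured TCP pose, the force and the opening at its end, in the units of the state.
- telemetry.sense(): the state, without advancing time (a new reading comes with each control period).
- snapshot(name): name is "scene" or "top" or "wrist"; returns (picture, depth): 480x640x3 uint8, red, green, blue; 480x640 float32, mm along the optical axis (not along the pixel's ray), 0 where there is no reading.
- camera_params(name): a dict with "K" (3x3 intrinsics, pixels), "extrinsics" (4x4, takes a point from camera to world coordinates). Camera axes: x right, y down, z forward; pixel columns grow to the right and rows downward; lengths in mm; the calibration is good to about 2 mm. A picture is of the moment at which its call begins: read the wrist's pose just before it. camera_params takes no time and is no camera call; for the wrist camera it gives the pose at the moment of the call.
- job.hand_in(): hands the job in, once; it reports no verdict.
The state is a dict: "time": time; "joint_pos": joint angles; "qd": joint speeds; "joint_efforts": joint torques, N m; "tool_pos": TCP position; "tcp_rot": TCP orientation; "ft_force": force on the tool from outside, world axes, zero at the start; "wrist_torque": the same for the moment, N m; "finger_gap": finger opening in mm.
Only numpy, scipy, OpenCV 4.12 (cv2) and the standard library are available. Lean on these libraries where they do the work, as an engineer would, in place of code of your own. Each camera call takes 0.05 s, during which the arm holds its last target. There are 200 camera calls.

## Working session

There is one attempt and no reset: what is moved stays moved. The work goes in short steps, Python scripts to look and compute and a shell command to move; the robot and the scene stay as the last step left them, time stands still between calls to the robot, and variables do not carry over. Pictures are saved under pics/ and viewed, about 8 in all and at most 12, crops included, and the job is handed in when it is done.

```bash
mkdir -p pics; cat > h.py <<'E'
import numpy as np, cv2
from bench import telemetry, snapshot, camera_params
def snap(n):
    p,d=snapshot(n); c=camera_params(n); np.savez(f'{n}.npz',p=p,d=d,K=c['K'],E=c['extrinsics']); return p,d
def save(p,name,crop=None,s=1):
    if crop: u0,v0,u1,v1=crop; p=p[v0:v1,u0:u1]
    p=cv2.resize(p,None,fx=s,fy=s,interpolation=cv2.INTER_CUBIC); cv2.imwrite('pics/'+name,p[:,:,::-1])
def world(n,pts,z=None):
    f=np.load(f'{n}.npz');K=np.array(f['K']);E=np.array(f['E']);out=[]
    for u,v in pts:
        r=np.linalg.inv(K)@[u,v,1]
        if z is None: k=f['d'][int(round(v)),int(round(u))]
        else: rw=E[:3,:3]@r; k=(z-E[2,3])/rw[2]
        out.append(E[:3,:3]@(r*k)+E[:3,3])
    return np.array(out)
E
python3 - <<'E'
from h import *
for n in('scene','top'):
    p,d=snap(n); save(p,n+'0.png')
    print(n,np.round(camera_params(n)['extrinsics'],2).tolist(), camera_params(n)['K'])
print(telemetry.sense())
E
```

```text
scene [[0.71, 0.52, -0.47, 1087.66], [0.7, -0.52, 0.48, -720.75], [0.0, -0.68, -0.74, 821.61], [0.0, 0.0, 0.0, 1.0]] [[520.76307903   0.         323.85601129]
 [  0.         520.76307903 234.79758226]
 [  0.           0.           1.        ]]
top [[0.0, -0.99, 0.12, 453.42], [-1.0, -0.0, -0.0, -204.07], [0.0, -0.12, -0.99, 931.91], [0.0, 0.0, 0.0, 1.0]] [[455.83355573   0.         323.8466561 ]
 [  0.         455.83355573 239.77119054]
 [  0.           0.           1.        ]]
{'time': 0.1, 'joint_pos': array([-6.86055179e+01,  7.51180395e+00,  8.53237166e+01, -3.66746526e-04,
        8.72608324e+01, -4.89316850e+00]), 'qd': array([ 0.00696652, -0.13903623, -0.10682144,  0.02454301,  0.06763738,
        0.05597395]), 'joint_efforts': array([ 2.09088676e-04, -5.70952249e+01, -5.01942515e+01, -2.09405371e-04,
        8.09165445e-03, -1.16349077e-05]), 'tool_pos': array([ 265.56224426, -537.47768508,  230.33217196]), 'tcp_rot': array([-1.79903967e+02, -7.85375560e-03,  2.62876618e+01]), 'ft_force': array([1.20466566, 0.70608494, 0.42837459]), 'wrist_torque': array([-0.04906967, -0.03856189,  0.01540792]), 'finger_gap': 85.42379737127072}
```

View pics/top0.png

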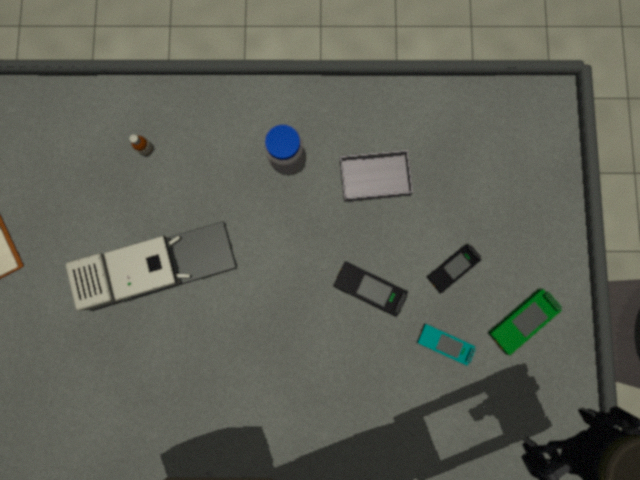

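View pics/scene0.png

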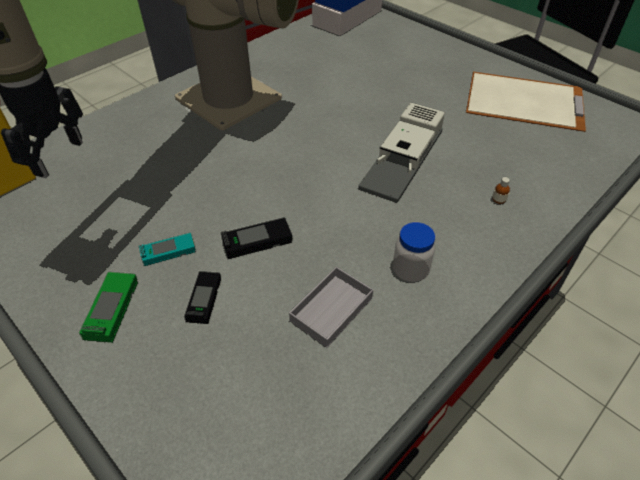

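Four pack-like things in the top view: large black (370,288), small black (455,268), green (525,322), turquoise (446,343). The large black one fits (not green/turquoise, the larger black). I'll confirm it in a crop, with its ledge and contact ends.

```bash
python3 - <<'E'
from h import *
t=np.load('top.npz')['p'];s=np.load('scene.npz')['p']
a=cv2.resize(t[250:330,320:420],(700,560),interpolation=cv2.INTER_CUBIC)
cv2.imwrite('pics/c1.png',np.hstack([cv2.resize(t[250:330,320:420],(400,320),interpolation=3),cv2.resize(s[205:269,215:295],(400,320),interpolation=3)])[:,:,::-1])
cv2.imwrite('pics/c2.png',cv2.resize(t[210:320,55:245],(760,440),interpolation=3)[:,:,::-1])
f=np.load('top.npz');d=f['d'];E=f['E'];K=f['K']
v,u=np.mgrid[0:480,0:640]
P=(np.stack([u,v,np.ones_like(u)],-1)@np.linalg.inv(K).T*d[...,None])@E[:3,:3].T+E[:3,3]
np.save('P.npy',P)
for (u0,v0,u1,v1),lo,hi in [((325,250,415,325),14,60),((325,250,415,325),29,60),((60,215,180,315),38,55),((60,215,180,315),56,75),((165,215,245,290),8,20)]:
    q=P[v0:v1,u0:u1].reshape(-1,3);q=q[(q[:,2]>lo)&(q[:,2]<hi)]
    r=cv2.minAreaRect(q[:,:2].astype(np.float32));print(len(q),np.median(q[:,2]),np.round(r[0],1),np.round(r[1],1),r[2],np.round(cv2.boxPoints(r),0).tolist())
E
```

```text
2025 24.933875546614104 [ 470.9 -295.8] [141.  56.] 64.10382843017578 [[415.0, -347.0], [465.0, -371.0], [527.0, -245.0], [477.0, -220.0]]
141 34.692717036835916 [ 458.8 -312.5] [103.3  40. ] 69.3414535522461 [[422.0, -354.0], [459.0, -368.0], [496.0, -271.0], [458.0, -257.0]]
3277 48.295905622814985 [502.1 183.9] [ 97.  184.4] 16.760480880737305 [[429.0, 258.0], [482.0, 82.0], [575.0, 110.0], [522.0, 286.0]]
1852 62.218562055083055 [483.2 245.4] [96.4 71.2] 16.97273826599121 [[427.0, 265.0], [447.0, 197.0], [540.0, 225.0], [519.0, 294.0]]
2864 14.243758372033767 [539.6  58. ] [100.6 147.8] 16.703468322753906 [[470.0, 114.0], [513.0, -27.0], [609.0, 2.0], [567.0, 143.0]]
```

View pics/c1.png

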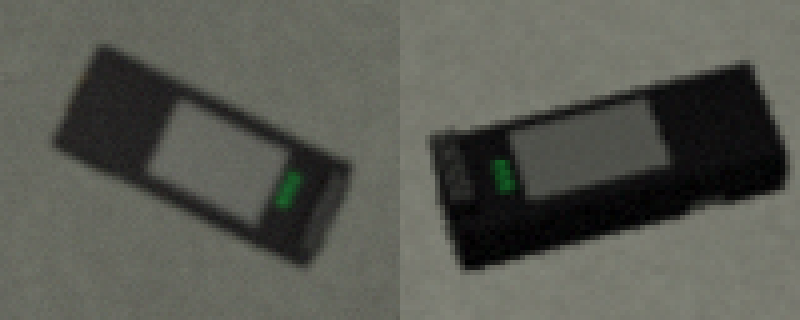

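View pics/c2.png

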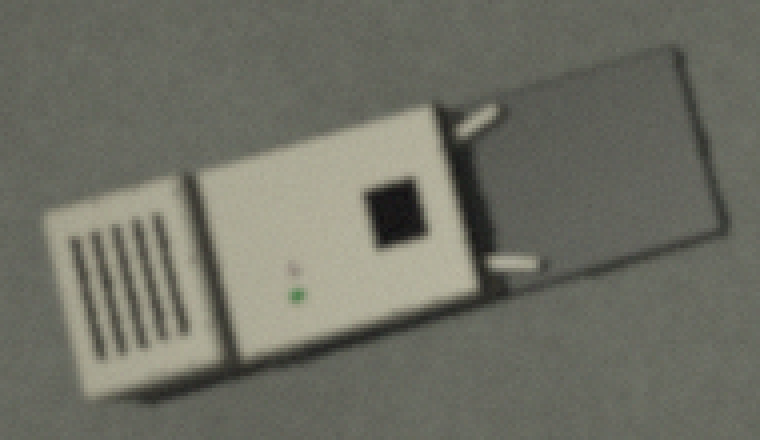

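The crop confirms it: large black pack, 141 x 56 mm in depth, ledge at the lower right end of the top view, about (403,303), so the nose is at (345,273). Pack centre (471,-296), yaw 64. Charger mouth (528,97), yaw 106.8; the apron edge is 114 mm from the mouth (115 stated). Now I'll turn, then approach above a grasp 45 mm behind the centre.

```bash
cat > go.py <<'E'
# usage: go.py x y z yaw -> remaining shift in tool units, turn units
import sys; from h import *; from scipy.spatial.transform import Rotation as R
s=telemetry.sense(); g=np.array([float(a) for a in sys.argv[1:4]])
T=R.from_euler('xyz',s['tcp_rot'],degrees=True); G=R.from_euler('xyz',[180,0,float(sys.argv[4])],degrees=True)
print('t',round(s['time'],2),np.round(s['tool_pos'],1),np.round(s['tcp_rot'],1),'F',np.round(s['ft_force'],1),'gap',round(s['finger_gap'],1))
print('turn',np.round((T.inv()*G).as_rotvec()/2/np.pi,4),'shift after turn',np.round(G.inv().apply(g-s['tool_pos'])/50,3))
E
python3 -m jog '[[[0,0,0,0,0,-0.0262,1],[0,0,0,0,0,-0.0262,1],[0,0,0,0,0,-0.0262,1],[0,0,0,0,0,-0.0262,1],[0.75,0.224,0.489,0,0,0,1],[0.75,0.224,0.489,0,0,0,1],[0.75,0.224,0.489,0,0,0,1],[0.75,0.224,0.489,0,0,0,1],[0.75,0.224,0.489,0,0,0,1],[0.75,0.224,0.489,0,0,0,1],[0.75,0.224,0.489,0,0,0,1],[0,0,0,0,0,0,1]]]' 60
python3 go.py 451.3 -336.3 3 64
```

```text
time: 1.6
tool_pos: [450.9, -332.7, 57.0]
tcp_rot: [-179.7, -0.1, 64.2]
ft_force: [0.4, -0.7, 0.1]
finger_gap: 85.5
t 1.6 [ 450.9 -332.7   57. ] [-1.797e+02 -1.000e-01  6.420e+01] F [ 0.4 -0.7  0.1] gap 85.5
turn [-0.0008 -0.0003  0.0006] shift after turn [-0.061  0.04   1.081]
```

```bash
python3 -m jog '[[[-0.06,0.04,0.4,0,0,0,1],[0,0,0.4,0,0,0,1],[0,0,0.26,0,0,0,1],[0,0,0,0,0,0,1]]]' 60 && python3 -m jog '[[[0,0,0,0,0,0,0.3],[0,0,0,0,0,0,0.3],[0,0,0,0,0,0,0.3],[0,0,0,0,0,0,0.3],[0,0,0,0,0,0,0.3],[0,0,0,0,0,0,0.3]]]' 60
python3 go.py 451.3 -336.3 80 64
```

```text
time: 2.1
tool_pos: [450.2, -339.4, 5.3]
tcp_rot: [-179.8, -0.1, 64.0]
ft_force: [1.1, 0.5, 0.1]
finger_gap: 85.6
time: 2.85
tool_pos: [452.4, -340.7, 8.5]
tcp_rot: [179.9, 0.0, 64.0]
ft_force: [-0.6, 0.5, 6.6]
finger_gap: 54.2
t 2.85 [ 452.4 -340.7    8.5] [179.9   0.   64. ] F [-0.6  0.5  6.6] gap 54.2
turn [0.0003 0.0001 0.0001] shift after turn [ 0.069 -0.058 -1.43 ]
```

```bash
python3 -m jog '[[[0,0,-0.2,0,0,0,0.3],[0,0,-0.4,0,0,0,0.3],[0,0,-0.6,0,0,0,0.3],[0,0,-0.5,0,0,0,0.3],[0,0,0,0,0,0,0.3],[0,0,0,0,0,0,0.3]]]'
python3 - <<'E'
from h import *
s=telemetry.sense(); print(s['tool_pos'],s['ft_force'],s['wrist_torque'],s['finger_gap'])
p,d=snap('top'); save(p,'t1.png',(280,200,480,350),3)
p2,d2=snap('scene'); save(p2,'s1.png',(150,130,390,310),3)
cv2.imwrite('pics/ts1.png',np.hstack([cv2.resize(p[200:350,300:460],(400,375)),cv2.resize(p2[120:307,150:350],(400,374))[:375].copy() if 0 else cv2.resize(p2[120:307,150:350],(400,375))])[:,:,::-1])
E
```

```text
time: 3.6
tool_pos: [451.4, -339.6, 91.6]
tcp_rot: [-180.0, -0.0, 64.0]
ft_force: [-1.5, 0.5, -4.6]
finger_gap: 54.5
[ 451.35234891 -339.55921436   91.62224815] [-1.46245612  0.52142031 -4.6263697 ] [-0.18284613  0.12511006 -0.00418915] 54.501169151512315
```

View pics/ts1.png

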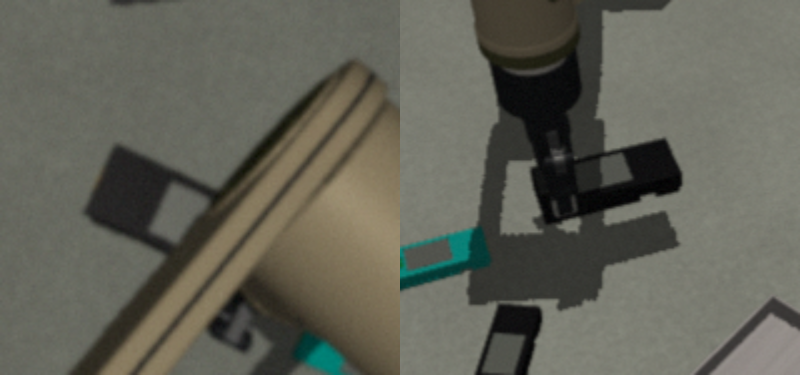

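The pack is held level near its tail, with the brass nose showing at upper left in the top view. I'll measure its tilt and position relative to the hand from depth.

```bash
python3 - <<'E'
from h import *
def cloud(n):
    f=np.load(n+'.npz');d=f['d'];v,u=np.mgrid[0:480,0:640]
    return (np.stack([u,v,np.ones_like(u)],-1)@np.linalg.inv(f['K']).T*d[...,None])@f['E'][:3,:3].T+f['E'][:3,3]
tcp=np.array([451.4,-339.6]);a=np.radians(64);ex=np.array([np.cos(a),np.sin(a)]);ey=np.array([-ex[1],ex[0]])
for n in('top','scene'):
    P=cloud(n).reshape(-1,3);X=(P[:,:2]-tcp)@ex;Y=(P[:,:2]-tcp)@ey
    m=(X>40)&(X<140)&(abs(Y)<45)&(P[:,2]>60)&(P[:,2]<150)
    x,y,z=X[m],Y[m],P[m,2]
    print(n,m.sum(),'x',np.percentile(x,[1,50,99,100]).round(1),'y',np.percentile(y,[1,99]).round(1),'z',np.percentile(z,[5,50,95]).round(1))
    t=m&(P[:,2]>np.percentile(z,90)-12 if n=='scene' else m); 
    A=np.c_[X[t],Y[t],np.ones(t.sum())];print(np.linalg.lstsq(A,P[t,2],rcond=None)[0])
E
```

```text
top 1308 x [ 41.9  80.9 117.9 118.9] y [-25.4  29.8] z [104.4 107.  109.4]
[-2.25748657e-02 -8.57570126e-03  1.08695742e+02]
scene 1078 x [ 41.   78.4 118.3 119.6] y [-27.7  29.5] z [ 87.1 105.7 108.6]
[-1.43457170e-02  6.07338672e-02  1.06833102e+02]
```

```bash
python3 -m jog '[[[0,0,-0.3,0,0,-0.0297,0.3],[0,0,-0.3,0,0,-0.0297,0.3],[0,0,-0.2,0,0,-0.0297,0.3],[0,0,0,0,0,-0.0297,0.3]]]' && python3 -m jog '[[[0.3,0.25,0,0,0,0,0.3],[0.6,0.5,0,0,0,0,0.3],[0.6,0.5,0,0,0,0,0.3],[0.6,0.5,0,0,0,0,0.3],[0.6,0.5,0,0,0,0,0.3],[0.6,0.5,0,0,0,0,0.3],[0.6,0.5,0,0,0,0,0.3],[0.6,0.5,0,0,0,0,0.3],[0.3,0.25,0,0,0,0,0.3],[0.1,0,0,0,0,0,0.3],[0,0,0,0,0,0,0.3]]]'
python3 go.py 574.4 -50.9 60 106.8
```

```text
time: 4.2
tool_pos: [451.7, -339.9, 131.9]
tcp_rot: [-180.0, -0.0, 107.1]
ft_force: [0.3, -0.2, -4.7]
finger_gap: 54.4
time: 5.58
tool_pos: [571.7, -47.7, 131.6]
tcp_rot: [-179.9, -0.0, 106.7]
ft_force: [-0.2, 0.3, -3.8]
finger_gap: 54.2
t 5.58 [571.7 -47.7 131.6] [-179.9   -0.   106.7] F [-0.2  0.3 -3.8] gap 54.2
turn [-0.0002 -0.     -0.0002] shift after turn [-0.077  0.032  1.432]
```

```bash
python3 -m jog '[[[-0.08,0.03,0.3,0,0.0032,0,0.3],[0,0,0.6,0,0,0,0.3],[0,0,0.6,0,0,0,0.3],[0,0,0.3,0,0,0,0.3],[0,0,0,0,0,0,0.3],[0,0,0,0,0,0,0.3]]]'
cat > meas.py <<'E'
import sys;from h import *
def cloud(n):
    f=np.load(n+'.npz');d=f['d'];v,u=np.mgrid[0:480,0:640]
    return (np.stack([u,v,np.ones_like(u)],-1)@np.linalg.inv(f['K']).T*d[...,None])@f['E'][:3,:3].T+f['E'][:3,3]
m0=np.array([528.,97.]);a=np.radians(106.8);ex=np.array([np.cos(a),np.sin(a)]);ey=np.array([-ex[1],ex[0]])
s=telemetry.sense()
p,d=snap('top')
f=np.load('top.npz');P=cloud('top').reshape(-1,3);X=(P[:,:2]-m0)@ex;Y=(P[:,:2]-m0)@ey;Z=P[:,2]
tc=s['tool_pos'][:2]-m0;print('TCP in charger(cam)',round(tc@ex,1),round(tc@ey,1),s['tool_pos'].round(1))
col=f['p'].reshape(-1,3).max(1)
zl=float(sys.argv[1]);zh=float(sys.argv[2]); 
k=(X<-2)&(X>-110)&(abs(Y)<45)&(Z>zl)&(Z<zh)&(col<90)
for lo,hi in [(-110,-80),(-80,-65),(-65,-50),(-50,-40),(-40,-25),(-25,-5)]:
    q=k&(X>lo)&(X<hi)
    if q.sum()>15: print(lo,q.sum(),'y',np.percentile(Y[q],[1,99]).round(1),'z',np.median(Z[q]).round(1))
if k.sum(): print('nose x',np.percentile(X[k],[98,100]).round(1))
h=(Z>44)&(Z<54)&(X>0)&(X<115)&(abs(Y)<70);print('hood y',np.percentile(Y[h],[.5,99.5]).round(1),'x',X[h].min().round(1))
print('hood y by x',[np.percentile(Y[h&(X>i)&(X<i+30)],[.5,99.5]).round(1).tolist() for i in(5,40,75)])
save(p,sys.argv[3],(60,190,300,350),3.3)
E
python3 meas.py 50 80 t2.png
```

```text
time: 6.32
tool_pos: [575.5, -50.0, 43.3]
tcp_rot: [179.9, -1.1, 106.8]
ft_force: [0.0, 0.7, -3.3]
finger_gap: 54.7
TCP in charger(cam) -154.5 -3.0 [575.5 -50.   43.3]
-110 28 y [-17.4   4.5] z 60.0
-80 178 y [-26.4  23.9] z 60.2
-65 229 y [-27.8  27.5] z 60.3
-50 154 y [-27.2  27.1] z 60.2
-40 53 y [-27.3  26.5] z 59.6
nose x [-37.  -35.8]
hood y [-45.4  47.9] x 0.0
hood y by x [[-46.0, 47.6], [-6.9, 48.1], [32.0, 47.9]]
```

View pics/t2.png

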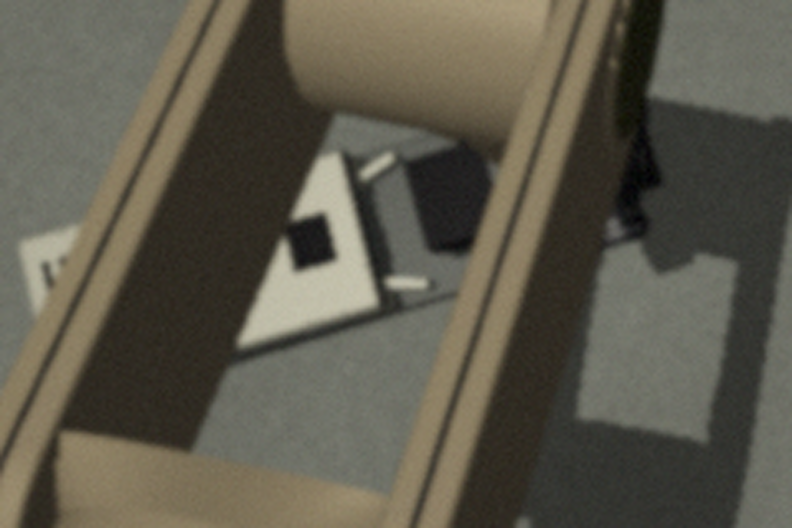

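The crop shows the pack nose at about (407,165)-(432,250), between the cheeks' ends at (395,155) and (430,285). The pack is level and about 1 mm off the hood's centre line, so I'll nudge it 1 mm and lower it onto the apron.

```bash
python3 -m jog '[[[0,-0.02,0.15,0,0,0,0.3],[0,0,0.15,0,0,0,0.3],[0,0,0.08,0,0,0,0.3],[0,0,0.03,0,0,0,0.3],[0,0,0.03,0,0,0,0.3],[0,0,0,0,0,0,0.3]]]'
python3 go.py 575.5 -50 21 106.8
```

```text
time: 7.12
tool_pos: [573.3, -49.6, 21.0]
tcp_rot: [-180.0, -1.2, 106.8]
ft_force: [-6.8, -1.4, 7.1]
finger_gap: 54.3
t 7.12 [573.3 -49.6  21. ] [-180.    -1.2  106.8] F [-6.8 -1.4  7.1] gap 54.3
turn [-0.0001 -0.0032 -0.    ] shift after turn [-0.02   0.04   0.001]
```

```bash
python3 -m jog '[[[0,0,-0.03,0,0,0,0.3],[0,0,0,0,0,0,0.3],[0,0,0,0,0,0,0.3]]]'
python3 meas.py 30 60 t3.png; python3 go.py 575.5 -50 21 106.8
```

```text
time: 7.5
tool_pos: [574.0, -49.5, 21.9]
tcp_rot: [179.9, -1.1, 106.8]
ft_force: [0.0, -0.3, -1.9]
finger_gap: 54.4
TCP in charger(cam) -153.6 -1.7 [574.  -49.5  21.9]
-110 30 y [-15.4   8.4] z 39.3
-80 180 y [-25.8  27.4] z 39.1
-65 220 y [-26.3  28.6] z 39.0
-50 147 y [-26.2  28.5] z 39.5
-40 65 y [-25.4  28.7] z 39.1
nose x [-36.3 -34.6]
hood y [-39.7  47.9] x 0.0
t 7.55 [574.  -49.5  21.9] [179.9  -1.1 106.8] F [ 0.6  0.2 -2. ] gap 54.1
turn [ 0.0001 -0.0031 -0.0001] shift after turn [-0.018  0.026  0.018]Traceback (most recent call last):
  File "meas.py", line 18, in <module>
    print('hood y by x',[np.percentile(Y[h&(X>i)&(X<i+30)],[.5,99.5]).round(1).tolist() for i in(5,40,75)])
                         ~~~~~~~~~~~~~^^^^^^^^^^^^^^^^^^^^^^^^^^^^^^^
    return _quantile_unchecked(
        a, q, axis, out, overwrite_input, method, keepdims, weights)
    return _ureduce(a,
                    func=_quantile_ureduce_func,
    ...<5 lines>...
                    overwrite_input=overwrite_input,
                    method=method)
    r = func(a, **kwargs)
    result = _quantile(arr,
                       quantiles=q,
    ...<2 lines>...
                       out=out,
                       weights=wgt)
    slices_having_nans = np.isnan(arr[-1, ...])
                                  ~~~^^^^^^^^^
IndexError: index -1 is out of bounds for axis 0 with size 0
```

```bash
python3 -m jog '[[[0.08,0,0,0,0,0,0.3],[0.08,0,0,0,0,0,0.3],[0.08,0,0,0,0,0,0.3],[0.08,0,0,0,0,0,0.3],[0.08,0,0,0,0,0,0.3],[0.08,0,0,0,0,0,0.3],[0.08,0,0,0,0,0,0.3],[0,0,0,0,0,0,0.3]]]'; python3 -m jog '[[[0.06,0,0,0,0,0,0.3],[0.06,0,0,0,0,0,0.3],[0.06,0,0,0,0,0,0.3],[0,0,0,0,0,0,0.3]]]';  python3 go.py 560 -2 22 106.8
```

```text
time: 8.55
tool_pos: [565.4, -22.1, 22.3]
tcp_rot: [180.0, -1.2, 106.8]
ft_force: [1.2, -0.2, 1.4]
finger_gap: 54.4
time: 9.05
tool_pos: [562.8, -13.7, 22.5]
tcp_rot: [180.0, -1.2, 106.8]
ft_force: [-0.4, -1.5, 0.9]
finger_gap: 54.5
t 9.05 [562.8 -13.7  22.5] [180.   -1.2 106.8] F [-0.4 -1.5  0.9] gap 54.5
turn [ 0.     -0.0032 -0.    ] shift after turn [0.24  0.014 0.01 ]
```

```bash
python3 -m jog '[[[0.06,0,0,0,0,0,0.3],[0.06,0,0,0,0,0,0.3],[0.06,0,0,0,0,0,0.3],[0.06,0,0,0,0,0,0.3],[0,0,0,0,0,0,0.3]]]';  python3 -m jog '[[[0.06,0,0,0,0,0,0.3],[0.06,0,0,0,0,0,0.3],[0.06,0,0,0,0,0,0.3],[0.06,0,0,0,0,0,0.3],[0,0,0,0,0,0,0.3]]]'; python3 go.py 560 -2 22 106.8
```

```text
time: 9.68
tool_pos: [559.1, -2.0, 22.6]
tcp_rot: [-180.0, -1.2, 106.8]
ft_force: [-0.0, 0.2, 0.7]
finger_gap: 54.1
time: 10.3
tool_pos: [555.6, 9.6, 22.7]
tcp_rot: [-180.0, -1.2, 106.8]
ft_force: [0.3, 0.6, -1.1]
finger_gap: 54.2
t 10.3 [555.6   9.6  22.7] [-180.    -1.2  106.8] F [ 0.3  0.6 -1.1] gap 54.2
turn [-0.0001 -0.0033 -0.    ] shift after turn [-0.247  0.018  0.013]
```

```bash
python3 -m jog '[[[0,0,0,0,0,0,1],[0,0,0,0,0,0,1],[0,0,0,0,0,0,1],[0,0,0,0,0,0,1],[0,0,-0.5,0,-0.0032,0,1],[0,0,-0.9,0,0,0,1],[-0.5,0,0,0,0,0,0],[-0.6,0,0,0,0,0,0],[0,0,0,0,0,0,0],[0,0,0,0,0,0,0],[0,0,0,0,0,0,0],[0,0,0,0,0,0,0]]]'
python3 - <<'E'
exec(open('meas.py').read().split("zl=")[0])
k=(X<0)&(X>-130)&(abs(Y)<40)&(col<110)
for lo,hi in((30,43.5),(43.5,60)):
    q=k&(Z>lo)&(Z<hi)
    if q.sum(): print(lo,q.sum(),'x',np.percentile(X[q],[0,1,50,99]).round(1),'y',np.percentile(Y[q],[1,99]).round(1))
E
python3 go.py 570 -40 22 106.8
```

```text
time: 11.8
tool_pos: [571.8, -43.5, 92.8]
tcp_rot: [-180.0, -0.0, 106.8]
ft_force: [-0.5, -0.3, -0.0]
finger_gap: -0.4
TCP in charger(cam) -147.2 -1.3 [571.8 -43.5  92.8]
30 259 x [-1.108e+02 -1.083e+02 -1.000e+01 -1.000e-01] y [-27.   26.4]
43.5 33 x [-24.3 -16.9  -0.6  -0. ] y [-39.1  29.9]
t 11.85 [571.8 -43.6  92.8] [-180.    -0.   106.8] F [0.2 0.4 0.4] gap 0.5
turn [-0.     -0.      0.0001] shift after turn [ 0.08  -0.014  1.417]
```

```bash
python3 -m jog '[[[0,0,0.5,0,0,0,0],[0,0,0.5,0,0,0,0],[0,0,0.41,0,0,0,0],[0,0,0,0,0,0,0],[0.1,0,0,0,0,0,0],[0.1,0,0,0,0,0,0],[0.1,0,0,0,0,0,0],[0.1,0,0,0,0,0,0],[0,0,0,0,0,0,0]]]'
python3 go.py 570 -40 22 106.8
python3 - <<'E'
from h import *
p,d=snap('scene'); save(p,'s2.png',(340,90,480,230),4)
E
```

```text
time: 12.98
tool_pos: [566.1, -24.6, 22.5]
tcp_rot: [180.0, -0.0, 106.8]
ft_force: [0.2, -0.2, 0.4]
finger_gap: 0.1
t 12.97 [566.1 -24.6  22.5] [180.   -0.  106.8] F [ 0.2 -0.2  0.4] gap 0.1
turn [ 0. -0.  0.] shift after turn [-0.318 -0.015  0.011]
```

View pics/s2.png

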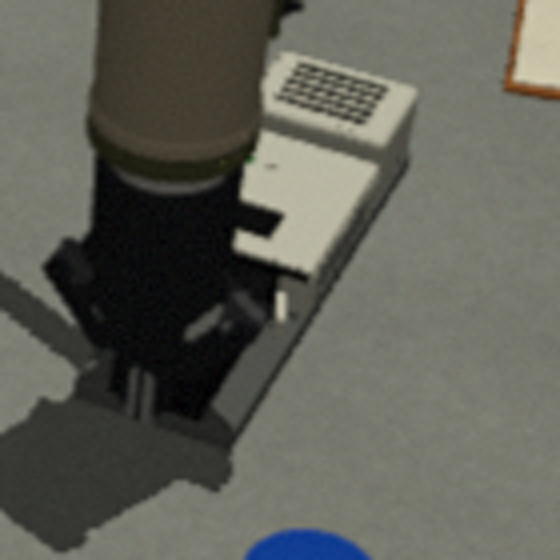

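The shut fingers stand behind the tail at about (140,390), in line with it. Pushing in small steps.

```bash
for i in 1 2 3; do python3 -m jog '[[[0.04,0,0,0,0,0,0],[0.04,0,0,0,0,0,0],[0.04,0,0,0,0,0,0],[0.04,0,0,0,0,0,0]]]' | grep -E "time|pos|force"; done
```

```text
time: 13.52
tool_pos: [563.9, -17.5, 22.4]
ft_force: [1.1, -2.8, -1.4]
time: 14.02
tool_pos: [561.5, -9.6, 22.4]
ft_force: [0.9, -2.0, -2.1]
time: 14.52
tool_pos: [559.2, -1.9, 22.3]
ft_force: [0.4, -2.8, -1.3]
```

```bash
python3 meas.py 30 43 t4.png | grep -v hood; python3 go.py 570 -40 22 106.8
```

```text
TCP in charger(cam) -103.7 -1.3 [559.2  -1.9  22.3]
nose x [-72.9 -72.8]
t 14.57 [559.1  -1.7  22.4] [-180.    -0.   106.8] F [ 1.1 -0.9 -1. ] gap 0.0
turn [-0. -0. -0.] shift after turn [-0.796 -0.013  0.008]
```

```bash
cat > f.sh <<'E'
python3 -c "
from h import *
s=telemetry.sense();a=np.radians(106.8);ex=np.array([np.cos(a),np.sin(a)])
print('t %.2f x %.1f push %.1f lat %.1f Fz %.1f'%(s['time'],(s['tool_pos'][:2]-[528,97])@ex,-s['ft_force'][:2]@ex,s['ft_force'][:2]@[-ex[1],ex[0]],s['ft_force'][2]))"
E
for i in 1 2 3 4 5; do python3 -m jog '[[[0.03,0,0,0,0,0,0],[0.03,0,0,0,0,0,0]]]' >/dev/null; sh f.sh; done
```

```text
t 14.82 x -100.8 push 1.6 lat 0.3 Fz -1.0
t 15.07 x -98.0 push 3.9 lat -1.4 Fz -1.1
t 15.32 x -95.9 push 10.7 lat -0.3 Fz -1.2
t 15.57 x -93.6 push 5.1 lat 0.7 Fz -0.6
t 15.82 x -89.8 push 7.0 lat 0.2 Fz -2.0
```

```bash
for i in 1 2 3 4 5; do python3 -m jog '[[[0.02,0,0,0,0,0,0],[0.02,0,0,0,0,0,0]]]' >/dev/null; sh f.sh; done
```

```text
t 16.07 x -87.9 push 8.6 lat 0.6 Fz -1.6
t 16.32 x -86.0 push 7.6 lat -0.7 Fz -1.5
t 16.57 x -84.0 push 9.4 lat -0.4 Fz -1.6
t 16.82 x -82.1 push 9.0 lat 0.1 Fz -1.6
t 17.07 x -80.1 push 8.9 lat -0.6 Fz -1.5
```

```bash
for i in 1 2 3 4 5; do python3 -m jog '[[[0.016,0,0,0,0,0,0],[0.016,0,0,0,0,0,0]]]' >/dev/null; sh f.sh; done
```

```text
t 17.32 x -78.6 push 8.9 lat 0.8 Fz 0.1
t 17.57 x -77.1 push 10.2 lat -0.0 Fz -1.5
t 17.82 x -75.5 push 10.3 lat -0.2 Fz 0.0
t 18.07 x -74.0 push 9.9 lat 1.5 Fz -0.8
t 18.32 x -72.4 push 10.4 lat -0.4 Fz -0.7
```

```bash
for i in 1 2 3 4 5 6; do python3 -m jog '[[[0.01,0,0,0,0,0,0],[0.01,0,0,0,0,0,0]]]' >/dev/null; sh f.sh; done
```

```text
t 18.57 x -71.4 push 10.0 lat -0.1 Fz -0.6
t 18.82 x -70.5 push 10.3 lat 0.7 Fz -1.1
t 19.07 x -69.5 push 10.1 lat 0.2 Fz -0.7
t 19.32 x -68.5 push 10.1 lat 0.4 Fz 0.7
t 19.57 x -67.5 push 11.0 lat 0.3 Fz -0.6
t 19.82 x -66.6 push 11.6 lat 0.9 Fz 0.1
```

```bash
for i in 1 2 3; do python3 -m jog '[[[0.01,0,0,0,0,0,0],[0.01,0,0,0,0,0,0]]]' >/dev/null; sh f.sh; done
```

```text
t 20.07 x -65.6 push 11.6 lat 1.0 Fz -1.0
t 20.32 x -65.2 push 15.0 lat 0.6 Fz -1.2
t 20.57 x -64.9 push 18.1 lat 1.5 Fz -1.5
```

The force rose sharply, about 8 N/mm in place of a slow drift, so this is the bumper. One small step more, then I'll back off slowly and watch whether the tail follows.

```bash
python3 -m jog '[[[0.006,0,0,0,0,0,0],[0,0,0,0,0,0,0]]]' >/dev/null; sh f.sh; for i in 1 2 3 4 5; do python3 -m jog '[[[-0.02,0,0,0,0,0,0],[-0.01,0,0,0,0,0,0]]]' >/dev/null; sh f.sh; done
```

```text
t 20.82 x -64.9 push 18.3 lat 1.6 Fz -0.6
t 21.07 x -65.5 push 13.0 lat 0.1 Fz -2.0
t 21.32 x -66.1 push 9.0 lat 0.8 Fz -1.1
t 21.57 x -66.4 push 4.1 lat 0.6 Fz -0.7
t 21.82 x -67.1 push -0.4 lat -0.3 Fz -0.1
t 22.07 x -68.9 push -0.2 lat 0.1 Fz 0.5
```

Contact was lost after about 2 mm while an ejector would have followed, so the catch is holding. Moving clear and checking.

```bash
python3 -m jog '[[[-0.3,0,0,0,0,0,0],[-0.6,0,0,0,0,0,0],[0,0,-0.8,0,0,0,0],[0,0,-1,0,0,0,0],[-0.9,0,-0.9,0,0,0,0],[-0.9,0,0,0,0,0,0],[-0.9,0,0,0,0,0,0],[-0.6,0,0,0,0,0,0],[0,0,0,0,0,0,0],[0,0,0,0,0,0,0]]]'
python3 - <<'E'
exec(open('meas.py').read().split("zl=")[0])
k=(X<0)&(X>-115)&(abs(Y)<40)&(col<90)
for lo,hi in((32,43.5),(44,56)):
    q=k&(Z>lo)&(Z<hi)
    if q.sum()>5: print(lo,q.sum(),'x',np.percentile(X[q],[0,1,50,99]).round(1),'y',np.percentile(Y[q],[1,99]).round(1),'z',np.median(Z[q]).round(1))
p2,d2=snap('scene')
cv2.imwrite('pics/end.png',np.hstack([cv2.resize(p[200:320,60:260],(400,240),interpolation=3),cv2.resize(p2[80:224,340:580],(400,240),interpolation=3)])[:,:,::-1])
E
```

```text
time: 23.32
tool_pos: [609.3, -169.1, 156.3]
tcp_rot: [-180.0, -0.0, 106.8]
ft_force: [0.7, 0.4, -1.2]
finger_gap: 0.0
TCP in charger(cam) -278.2 -0.9 [ 609.3 -169.1  156.3]
32 123 x [-56.2 -56.  -40.8 -24.8] y [-10.6  27.5] z 37.8
44 70 x [-56.2 -56.1 -51.2 -44. ] y [-5.  19.7] z 48.2
```

View pics/end.png

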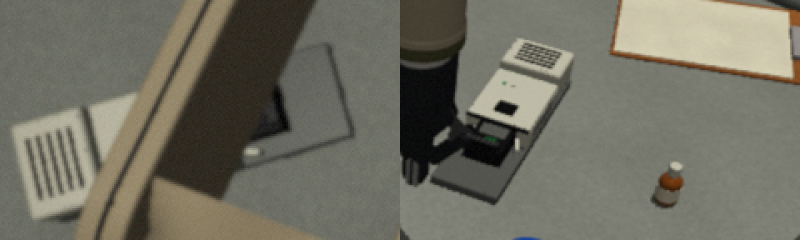

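The tail is at x = -56 mm, so the nose is about 84 mm deep. The pack is flat and in line, and the hand is clear. I'll check once more that it stays at rest and that the bystanders haven't moved, then hand in.

```bash
python3 -m jog '[[[0,0,-0.5,0,0,0,0],[0,0,-0.5,0,0,0,0],[0,0,0,0,0,0,0],[0,0,0,0,0,0,0]]]'; python3 - <<'E'
s0=__import__('numpy').load('scene.npz')
exec(open('meas.py').read().split("zl=")[0])
k=(X<0)&(X>-115)&(abs(Y)<40)&(col<90)&(Z>32)&(Z<56);print('tail',X[k].min().round(1))
P0=np.load('P.npy').reshape(-1,3)
def lid(img): 
    b=img.astype(int); m=(b[...,2]>120)&(b[...,0]<60)&(b[...,1]<110); m[:150]=0; v,u=np.nonzero(m); return u.mean().round(1),v.mean().round(1)
a=cv2.imread('pics/scene0.png')[...,::-1]; p,d=snap('scene'); print('jar lid',lid(a),lid(p))
for n,(u0,v0,u1,v1) in dict(vial=(485,170,520,210),dish=(280,260,385,350)).items(): print(n,np.abs(a[v0:v1,u0:u1].astype(int)-p[v0:v1,u0:u1]).mean().round(1))
from bench import job; print(job.hand_in())
E
```

```text
time: 23.92
tool_pos: [609.3, -168.3, 205.8]
tcp_rot: [-180.0, -0.0, 106.8]
ft_force: [-0.7, -0.6, 0.1]
finger_gap: 0.5
TCP in charger(cam) -277.4 -1.2 [ 609.3 -168.3  205.8]
tail -56.3
jar lid (np.float64(417.3), np.float64(234.6)) (np.float64(417.2), np.float64(234.7))
vial 4.6
dish 7.7
the job is handed in; nothing more can be done
None
```

The black battery pack is in the charger with the catch holding it, and I handed the job in at about 24 s of the 54 s allowed. No verdict is given.

- **What I did:** I gripped the large black pack near its tail, set it flat on the apron and slid the nose about 26 mm under the hood. Then I let go and pushed the tail with shut fingers.
- **Force felt:** The push read about 11 N at the catch, then rose slowly from 7 to about 12 N against the ejector. It climbed steeply at the bumper to 18.3 N, the highest reading, where I stopped. Forces were read every 0.25 s or more, so a short peak in between could have been missed.
- **Catch:** On backing off, contact was lost within about 2 mm and the pack did not follow. Its tail stayed 56 mm outside the mouth on both later checks, which puts the nose about 84 mm deep.
- **Position:** The pack's top measured about 38 mm high, so it lies flat. Sideways alignment was only partly visible behind the arm. The one clear edge, at 27.5 mm, puts it within about 1 mm of the centre line.
- **Bystanders:** The jar lid moved about 0.1 pixel. The vial and dish were checked only by how much their part of the picture changed (average 4.6 and 7.7 grey levels). I put that down to noise and the arm's shadow; the hand never came near either one.

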